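# Feed the mini drawer unit along the tray rail with the notched stick

### The job

Fold the steel jewellery arm on the tray fully back over the rail, clear of the lane. Then, never touching the little clear drawer unit with the gripper itself, use the notched wooden stick to press the unit flat against the rail right where it stands and feed it along, kept against the rail all the way, until it meets the end stop. Lay the stick flat on the marble, off the tray, and leave the bottle, tumbler and flask where they stand.

Things in the scene. Friction and masses are not known exactly. Their poses are not given: they have to be found in the camera images.
- tray: Fixed black ceramic tray with an aluminium rail and stop. Origin at marble level (z 0) below the rail's front face. x: square through the rail, away from the robot; y: along the rail, the feed direction. Floor 10 mm thick, x -115 to 100, y -200 to 180 mm. Rail: x 0 to 12 mm, full length, top 40 mm above the marble. The lane is before it (x < 0), with a 3 mm lip at the front edge
- swing (a joint): Swing of the steel jewellery arm about an upright post. 0: it crosses the lane squarely, pointing from the post to the tray's -x; grows as it swings towards the tray's +y; at the stop, 1.57, it lies parallel to the rail, behind the rail's front face (fully back). Starts between -0.3 and 0.35; slight friction (0.4 N at the knob); stays where left
- swing_pivot (a point): Swing axis of the arm at the height of its bar, 68 mm above the marble; at tray x +32, y +40 mm. The post there is 14 mm thick, its top 85 mm above the marble
- swing_knob (a point): Free end of the arm, 110 mm from the pivot, at the bar's centre line. An upright steel knob there is 14 mm thick and spans 60 to 96 mm above the marble. The bar is a rod 8 mm thick
- unit: Loose mini drawer unit of clear polystyrene, drawers fixed shut, about 0.26 kg: a box 60 (its x) by 64 (its y) by 70 mm high. Origin: centre of its underside. Starts on the tray floor near the lane's -y end, 6 to 20 mm off the rail, up to 0.12 rad askew, its x roughly along tray x. Home: flat on rail and stop, origin at tray x -30, y +138 mm
- stick: Loose pale wooden push stick, 60 g, lying on the marble beside the tray's -y end. Origin: under its middle (near its balance), on its underside; x points to the notch. Shank 22 mm wide, 20 high, x -81 to 89 mm. Front: 90 degree V notch open to +x, its two prongs 36 long, 8 thick, 20 mm high, 62 mm wide overall; it fits round an upright corner of the unit
- stick_notch (a point): Inner corner of the stick's V notch, 95 mm ahead of the stick's origin and 10 mm above its underside
- bottle: Bystander: tall square glass bottle, 46 by 46 by 157 mm, on the tray behind the rail. Origin under its centre
- tumbler: Bystander: ribbed glass tumbler of hair ties, 62 mm across, 80 mm high, on the tray behind the rail. Origin under its centre
- flask: Bystander: round glass flask with a silver cap, 72 mm across, 104 mm high, on the marble beyond the tray's +y end. Origin under its centre
- stop (a point): Corner on the tray floor where the rail's front face meets the end stop's face, at tray x 0, y +170 mm. The stop is a wall across the lane, 75 mm long (tray x -75 to 0), as high as the rail (30 mm above the floor)
Not all that is in view belongs to the job. What is shaped like the unit but red is not meant. Of the things shaped like the stick, the wooden one is meant.

How it is judged:
By the outcome, as a careful person would: the job done as asked, in the order asked, and still so for the second after the job is handed in, with the robot touching nothing.
It also fails if it takes over 72 s, if anything falls off the work surface, if the arm or the gripper's body presses on something with over 40 N, if the wrist force passes 120 N, or if a joint passes its speed limit or range.

### The arm

A 7-joint arm with a two-finger parallel gripper is mounted at the origin on the work surface. World frame = base frame: x ahead of the robot, y to its left, z up, the work surface at z = 0. Lengths are in m, angles in rad, forces in N, time in s.
With the tool pointing down it reaches from about 0.425 to 0.875 m from the base axis. Payload 8.4 kg.
Tool frame: the origin (TCP) lies at the very end of the fingers, on their centre line; the grasp point (between the pads) lies 19 mm behind it; z points along the fingers, y is the direction in which the jaws open and shut (so a half turn about z gives the same grasp; the last joint's range is limited). The gripper opens to 87 mm and grips with 3 to 60 N. Pads are 19 mm wide; open, the fingers measure 117 mm over their backs; the gripper's body (75 mm by 190 mm) begins 51 mm behind the grasp point.
Start: joints at [1.028, 0.333, 0.04, 1.465, -0.013, 1.343, -0.059], TCP at [0.279, -0.587, 0.223] pointing down, gripper open.
Joint ranges: [-2.58, 2.58], [-0.38, 2.09], [-1.3, 1.39], [0.25, 2.4], [-1.5, 4.64], [0.08, 2.09], [-2.65, 2.65]. Speed limits (rad/s): [2.22, 2.22, 2.79, 2.79, 3.14, 3.14, 3.14].

### API

Orientations are given as a unit quaternion [w, x, y, z].
In Python, from rig import sensors, viewer, job gives the robot as it stands. The module is installed in compiled form; this text tells all that it offers.
- The arm moves only by the tool play_rows, never from a script. Its argument "deltas" is a list of rows, each a list of 6 numbers: the shift along the world's x, y, z as a fraction of full scale, then the turn, a rotation vector about the world's x, y, z as a fraction of full scale. A call has 1 to 10 rows; each row shifts and turns the commanded pose from where the row before left it; what a row does not reach is not made up. Full scale, the value 1, is 0.06 m for a shift and 0.08 rad for a turn. A row lasts 1/8 s, in which the tool goes at most 62.5 mm and 10.7 degrees, less where a joint would pass 70% of its speed; a pose out of reach is approached as far as the arm can. A call with a number of a shift or a turn outside -1 to 1 is refused whole. A call with a gripper value outside its range is refused whole. "gripper" is the gripper's target within -1 to 1 (fully open at 1, half-way at 0, shut at -1), set as the call begins (left out, the last holds). The fingers move at their own pace and stop on an object; the grip force is fixed at half the most. Time passes only in rows, so rows that do not move let the fingers close. It gives the time, the measured TCP pose, the force and the opening at its end, in the units of the state.
- sensors.sense(): the state, without advancing time (a new reading comes with each control period).
- viewer.read_camera(name): name is "scene" or "top" or "wrist"; returns a dict with "frame" (480x640x3 uint8, blue, green, red), "fx", "fy", "cx", "cy" (pixels), "D" ([k1, k2, p1, p2, k3] as OpenCV has them; the pictures are not rectified), "R" (3x3) and "t" (3): a world point X has camera coordinates R X + t. Camera axes: x right, y down, z forward; pixel columns grow to the right and rows downward; lengths in m; the calibration is good to about 2 mm. A picture is of the moment at which its call begins. There is no depth.
- job.job_done(): hands the job in, once; it reports no verdict.
Trained networks look in a picture, given as the dict that the camera call returned (one of the last four; its "shot" number tells which), for a name from the list of things; names that differ only in an ending like _2 or _b are one class to them, and where a whole thing is asked for, a point or a joint stands for the part that bears it (a point fixed in the world has none). Each returns a list of dicts, best first, with "p" (0 to 1); they miss things now and then, are a little off and sometimes report something else, mostly with a low value. They report only what shows in the picture. A call takes as long as a camera call. They do not tell look-alikes from the thing itself.
- viewer.find_in(picture, target): "point" ([x, y, z] in m, in world coordinates, good to about 4 mm: the middle of the surface that is visible of it).
The state is a dict: "t": time; "q": joint angles; "joint_velocities": joint speeds; "tau": joint torques, N m; "tcp_pos": TCP position; "tcp_rot": TCP orientation; "contact_force": force on the tool from outside, world axes, zero at the start; "torque": the same for the moment, N m; "width": opening from 0.0 (shut) to 1.0 (fully open).
Only numpy, scipy, OpenCV 4.12 (cv2) and the standard library are available. Lean on these libraries where they do the work, as an engineer would, in place of code of your own. Each camera call takes 0.05 s, during which the arm holds its last target. There are 200 camera calls.

## Working session

There is one attempt and no reset: what is moved stays moved. The work goes in short steps, Python scripts to look and compute and a tool call to move; the robot and the scene stay as the last step left them, time stands still between calls to the robot, and variables do not carry over. Pictures are saved under pics/ and viewed, about 8 in all and at most 12, crops included, and the job is handed in when it is done.

Besides the shell and the picture viewer there is one more tool, called by a JSON object that holds its "op" and its "data". play_rows: Moves the arm, as the interface text tells. Its arguments: {"type":"object","properties":{"deltas":{"type":"array"},"gripper":{"type":"number"}},"required":["deltas"]}

```bash
mkdir -p pics
cat > h.py <<'E'
import numpy as np, cv2
from rig import sensors, viewer, job
def P(c): return np.array([[c["fx"],0,c["cx"]],[0,c["fy"],c["cy"]],[0,0,1.]])
def proj(c,X):
    return cv2.projectPoints(np.array(X,float).reshape(-1,3),cv2.Rodrigues(np.array(c["R"]))[0],np.array(c["t"],float),P(c),np.array(c["D"],float))[0].reshape(-1,2)
def ray(c,px,z):
    u=cv2.undistortPoints(np.array(px,float).reshape(-1,1,2),P(c),np.array(c["D"],float)).reshape(-1,2)
    R=np.array(c["R"]);o=-R.T@np.array(c["t"]);d=np.c_[u,np.ones(len(u))]@R
    return o+d*((z-o[2])/d[:,2])[:,None]
E
python3 - <<'E'
from h import *
for n in ["scene","top"]:
    c=viewer.read_camera(n);cv2.imwrite(f"pics/{n}0.png",c["frame"])
    for t in ["tray","swing_knob","swing","unit","stick","bottle","tumbler","flask"]:
        print(n,t,[(np.round(d["point"],3).tolist(),round(d["p"],2)) for d in viewer.find_in(c,t)])
    R=np.array(c["R"]);print(-R.T@np.array(c["t"]))
s=sensors.sense();print(s["tcp_pos"],s["tcp_rot"],s["t"])
E
```

```text
scene tray []
scene swing_knob [([0.589, 0.077, 0.075], 0.57)]
scene swing [([0.586, 0.074, 0.071], 0.75)]
scene unit [([0.587, -0.093, 0.077], 0.72), ([0.856, -0.087, 0.069], 0.6)]
scene stick [([0.462, -0.51, 0.017], 0.77), ([0.502, -0.331, 0.021], 0.69), ([0.584, 0.078, 0.074], 0.48)]
scene bottle []
scene tumbler [([0.694, -0.123, 0.117], 0.72), ([0.675, -0.026, 0.06], 0.7)]
scene flask [([0.576, 0.309, 0.056], 0.59)]
[ 1.21915093 -0.16847197  1.05886208]
top tray [([0.606, 0.049, 0.008], 0.84)]
top swing_knob [([0.592, 0.078, 0.075], 0.54)]
top swing [([0.587, 0.076, 0.068], 0.53)]
top unit [([0.845, -0.084, 0.068], 0.95), ([0.573, -0.096, 0.077], 0.73)]
top stick [([0.477, -0.329, 0.02], 0.95), ([0.459, -0.512, 0.02], 0.71), ([0.572, -0.098, 0.076], 0.57)]
top bottle [([0.659, -0.118, 0.124], 0.56)]
top tumbler [([0.681, -0.017, 0.052], 0.91)]
top flask [([0.556, 0.31, 0.062], 0.62)]
[ 0.40161135 -0.07665268  1.46083789]
[ 0.2790649  -0.58701412  0.22253495] [-2.01055183e-05  9.75483768e-01  2.20071390e-01 -2.16044408e-05] 0.9
```

View pics/top0.png

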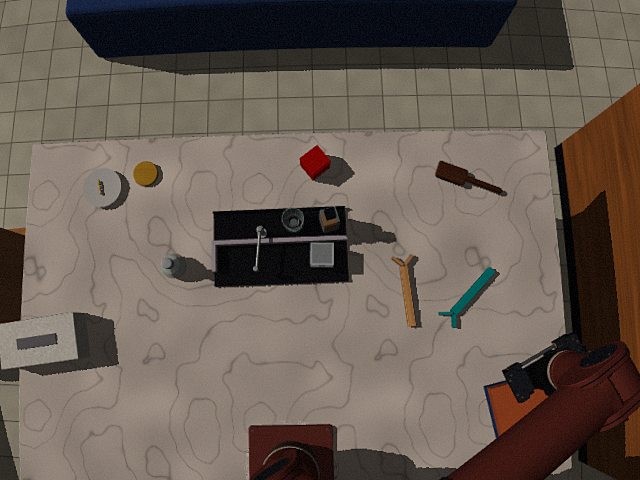

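View pics/scene0.png

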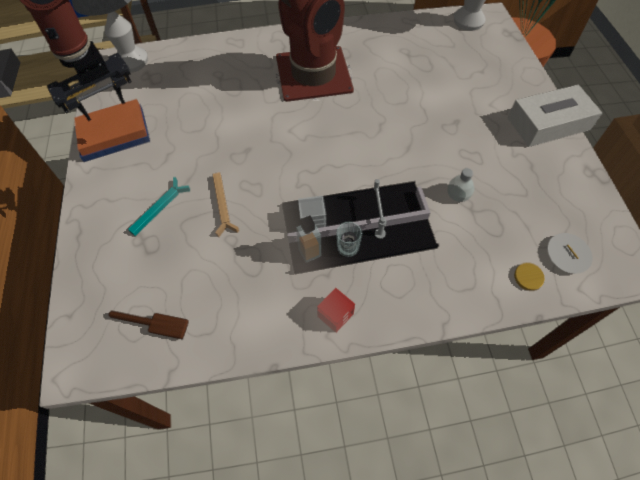

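The top view shows the tray at about (214–350, 207–287). The jewellery arm crosses the lane from (262,232) to (255,270), the unit is at (321,254), and the wooden stick runs from (411,325) to its notch at (404,262). I'll zoom in for exact measurements.

Run:
```python
import cv2,numpy as np
a=cv2.imread("pics/top0.png")[200:334,205:425]
a=cv2.resize(a,None,fx=3.6,fy=3.6,interpolation=cv2.INTER_CUBIC)
a=(255*(a/255.)**.55).astype(np.uint8)
cv2.imwrite("pics/topc.png",a)
```

```text
(no output)
```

View pics/topc.png

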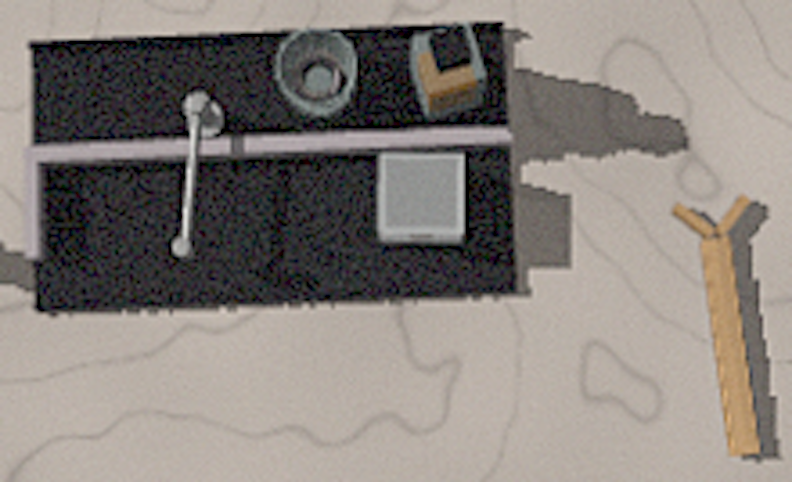

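```bash
cat > m.py <<'E'
from h import *
from scipy.optimize import least_squares
c=viewer.read_camera("top")
C=lambda p:np.array(p,float)/3.6+[205,200]-.36
def fit(obj,world):
    o=np.array(obj)/1000;w=world[:,:2]
    f=lambda p:(o@np.array([[np.cos(p[2]),np.sin(p[2])],[-np.sin(p[2]),np.cos(p[2])]])+p[:2]-w).ravel()
    best=min((least_squares(f,[*w.mean(0),a]) for a in (0,1.5,3,-1.5)),key=lambda r:r.cost)
    return best.x,np.round(f(best.x)*1000,1)
T,r=fit([(-115,180),(-115,-200),(100,180),(100,-200)],ray(c,C([(37,311),(519,293),(30,43),(503,22)]),.010));print("tray",T,r)
U,r=fit([(30,32),(30,-32),(-30,-32),(-30,32)],ray(c,C([(377,152),(465,152),(464,236),(379,236)]),.08));print("unit",U,r)
S,r=fit([(-81,11),(-81,-11),(95,0)],ray(c,C([(732,456),(761,456),(714,234)]),.02));print("stick",S,r)
W=ray(c,C([(195,104),(181,247)]),.085);W2=ray(c,C([(181,245)]),.096);print("post,knob",W[0],W2)
def M(p): 
    k,s=np.cos(p[2]),np.sin(p[2]);return np.array([[k,-s],[s,k]])
inv=lambda X:(np.array(X)[:2]-T[:2])@M(T)
print("in tray: unit",inv(U)*1000,U[2]-T[2],"post",inv(W[0])*1000,"knob",inv(W2[0])*1000)
E
python3 m.py
```

```text
tray [0.62135764 0.02851286 0.02034102] [-0.5  1.9  1.5 -0.  -0.6 -1.  -0.4 -0.9]
unit [ 0.57988345 -0.09837397 -0.02241703] [-1.8 -1.1 -1.6  1.1  1.8 -0.2  1.7  0.3]
stick [ 0.45747208 -0.3366029   0.09733313] [-2.3 -0.3  0.5  0.3  1.8 -0. ]
post,knob [0.65154092 0.07048133 0.085     ] [[0.54388654 0.08038896 0.096     ]]
in tray: unit [ -44.04643907 -126.01701163] -0.04275805228018008 post [31.03065532 41.34586653] knob [-76.39993861  53.44109636]
```

{"op": "play_rows", "data": {"deltas": [[0.4,0.87,0,0,0,-0.434],[0.4,0.87,0,0,0,-0.434],[0.4,0.87,0,0,0,-0.434],[0.4,0.87,0,0,0,-0.434],[0.4,0.87,0,0,0,-0.434],[0.4,0.87,0,0,0,-0.434],[0.4,0.87,0,0,0,-0.434],[0.4,0.87,0,0,0,-0.434],[0.4,0.87,0,0,0,-0.434],[0.4,0.87,0,0,0,-0.434]], "gripper": -1}}

```text
t: 2.2
tcp_pos: [0.5197, -0.0634, 0.2229]
tcp_rot: [0.0, 0.999, 0.048, 0.0]
contact_force: [-0.1, -1.5, -0.0]
width: 0.019
```

Run:
```python
import numpy as np
T=np.array([.6214,.0285]);k,s=np.cos(.0203),np.sin(.0203);R=np.array([[k,-s],[s,k]])
pr=None
for th in np.linspace(0,1.57,10):
    p=np.array([32,40])+85*np.array([-np.cos(th),np.sin(th)])-16*np.array([np.sin(th),np.cos(th)])
    w=T+R@p/1000
    print(round(th,2),w.round(4),None if pr is None else ((w-pr)/.06).round(2)); pr=w
```

```text
0.0 [0.5679 0.0514] None
0.17 [0.5661 0.0664] [-0.03  0.25]
0.35 [0.567  0.0814] [0.01 0.25]
0.52 [0.5704 0.0961] [0.06 0.24]
0.7 [0.5763 0.11  ] [0.1  0.23]
0.87 [0.5846 0.1226] [0.14 0.21]
1.05 [0.5949 0.1336] [0.17 0.18]
1.22 [0.6069 0.1426] [0.2  0.15]
1.4 [0.6204 0.1494] [0.22 0.11]
1.57 [0.6348 0.1538] [0.24 0.07]
```

{"op": "play_rows", "data": {"deltas": [[0.4,0.82,0,0,0,0],[0.4,0.82,0,0,0,0],[0,0,-0.9,0,0,0],[0,0,-0.98,0,0,0],[0,0,-0.98,0,0,0],[0,0.27,0,0,0,0],[-0.03,0.25,0,0,0,0],[0.01,0.25,0,0,0,0],[0.06,0.24,0,0,0,0],[0.1,0.23,0,0,0,0]]}}

```text
t: 3.45
tcp_pos: [0.5763, 0.109, 0.052]
tcp_rot: [0.0, 0.999, 0.048, 0.001]
contact_force: [0.3, -0.9, -0.1]
width: 0.003
```

{"op": "play_rows", "data": {"deltas": [[0.14,0.21,0,0,0,0],[0.17,0.18,0,0,0,0],[0.2,0.15,0,0,0,0],[0.22,0.11,0,0,0,0],[0.2,0.07,0,0,0,0]]}}

```text
t: 4.08
tcp_pos: [0.6321, 0.1513, 0.0507]
tcp_rot: [-0.0, 0.999, 0.048, -0.0]
contact_force: [-0.9, -0.7, 0.6]
width: 0.003
```

{"op": "play_rows", "data": {"deltas": [[0.06,0,0,0,0,0],[0.04,0,0,0,0,0],[0,0,0,0,0,0]]}}

```text
t: 4.45
tcp_pos: [0.6352, 0.1516, 0.0505]
tcp_rot: [-0.0, 0.999, 0.049, -0.002]
contact_force: [-8.7, 1.5, 4.1]
width: 0.005
```

{"op": "play_rows", "data": {"deltas": [[0.05,0,0,0,0,0],[0,0,0,0,0,0],[-0.6,0,0,0,0,0],[0,0,0.9,0,0,0],[0,0,0.9,0,0,0],[-0.2,-0.9,0.5,0,0,0],[-0.4,-0.9,0,0,0,0],[-0.4,-0.9,0,0,0,0],[-0.4,-0.9,0,0,0,0],[-0.4,-0.9,0,0,0,0]], "gripper": -1}}

```text
t: 5.7
tcp_pos: [0.4953, -0.1207, 0.1891]
tcp_rot: [0.0, 0.999, 0.048, 0.0]
contact_force: [1.3, -0.3, 0.1]
width: 0.002
```

Run:
```python
from h import *
for n in ["top"]:
    c=viewer.read_camera(n)
    a=c["frame"][200:334,205:425]
    a=cv2.resize(a,None,fx=3.6,fy=3.6,interpolation=cv2.INTER_CUBIC)
    cv2.imwrite("pics/top1.png",(255*(a/255.)**.55).astype(np.uint8))
    for t in ["swing_knob","stick"]: print([(np.round(d["point"],3).tolist(),round(d["p"],2)) for d in viewer.find_in(c,t)])
print(sensors.sense()["tcp_pos"])
```

```text
[([0.65, 0.132, 0.079], 0.66)]
[([0.457, -0.513, 0.021], 0.71), ([0.477, -0.331, 0.021], 0.69)]
[ 0.49501594 -0.12234305  0.18902588]
```

View pics/top1.png

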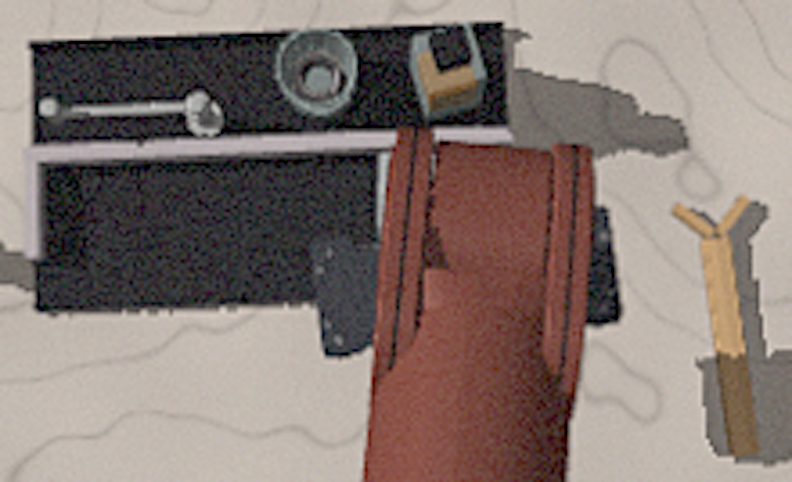

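The arm now lies parallel to the rail, knob at crop (48,107) and post at (203,105). The stick hasn't moved.

{"op": "play_rows", "data": {"deltas": [[-0.17,-0.9,0,0,0,0],[-0.17,-0.9,0,0,0,0],[-0.16,-0.9,0,0,0,0],[-0.16,-0.88,0,0,0,0],[0,0,-0.9,0,0,0],[0,0,-0.9,0,0,0],[0,0,-0.8,0,0,0],[0,0,-0.48,0,0,0],[0,0,0,0,0,0]], "gripper": 0.5}}

```text
t: 6.98
tcp_pos: [0.4577, -0.332, 0.0028]
tcp_rot: [-0.001, 0.999, 0.049, -0.0]
contact_force: [0.2, -0.7, 0.0]
width: 0.745
```

{"op": "play_rows", "data": {"deltas": [[0,0,0,0,0,0],[0,0,0,0,0,0],[0,0,0,0,0,0],[0,0,0,0,0,0],[0,0,0,0,0,0]], "gripper": -1}}

```text
t: 7.6
tcp_pos: [0.4568, -0.3336, 0.0041]
tcp_rot: [0.0, 0.999, 0.048, 0.0]
contact_force: [-0.8, 0.1, 1.3]
width: 0.265
```

{"op": "play_rows", "data": {"deltas": [[0,0,0.8,0,0,0],[0,0,0.8,0,0,1],[0,0.1,0,0,0,1],[0,0.2,0,0,0,1],[0,0.2,0,0,0,1],[0,0.2,0,0,0,1],[0,0.2,0,0,0,1],[0,0.2,0,0,0,1],[0,0.2,0,0,0,1],[-0.05,0.2,0,0,0,0.86]]}}

```text
t: 8.85
tcp_pos: [0.4537, -0.243, 0.0999]
tcp_rot: [-0.0, 0.92, 0.393, -0.0]
contact_force: [0.8, -0.3, -0.2]
width: 0.25
```

Run:
```python
from h import *
c=viewer.read_camera("top");cv2.imwrite("pics/t2f.png",c["frame"])
w=viewer.read_camera("wrist")
a=c["frame"][215:305,290:410]
a=cv2.resize(a,None,fx=4,fy=4,interpolation=cv2.INTER_CUBIC)
b=cv2.resize(w["frame"],(480,360)); 
o=np.zeros((360,960,3),np.uint8);o[:,:480]=a[:360,:480];o[:,480:]=b
o=cv2.resize(o,(800,300))
cv2.imwrite("pics/t2.png",(255*(o/255.)**.6).astype(np.uint8))
s=sensors.sense();print(s["tcp_pos"],s["tcp_rot"],s["contact_force"])
for x in (c,w):
  for t in ["stick","stick_notch","unit"]: print(t,[(np.round(d["point"],3).tolist(),round(d["p"],2)) for d in viewer.find_in(x,t)])
```

```text
[ 0.45357703 -0.24226776  0.09990168] [-2.44677293e-04  9.19548304e-01  3.92976905e-01 -9.20995346e-05] [ 0.34992584 -0.15833806 -0.09835321]
stick [([0.458, -0.512, 0.022], 0.83), ([0.506, -0.183, 0.116], 0.52)]
stick_notch [([0.464, -0.507, 0.018], 0.94), ([0.506, -0.185, 0.115], 0.83)]
unit [([0.842, -0.083, 0.068], 0.86), ([0.572, -0.094, 0.076], 0.62)]
stick [([0.496, -0.198, 0.118], 0.57)]
stick_notch [([0.492, -0.196, 0.114], 0.67)]
unit [([0.546, -0.127, 0.028], 0.58)]
```

View pics/t2.png

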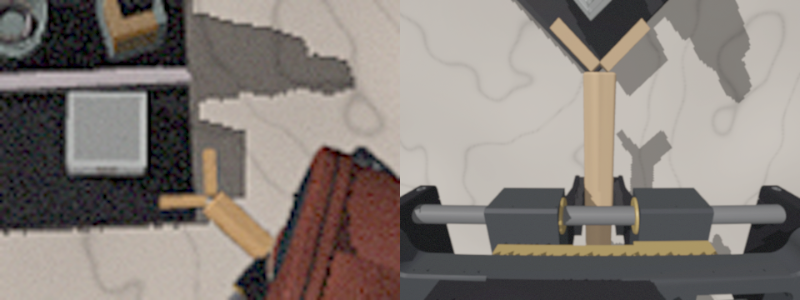

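Run:
```python
from h import *
c=viewer.read_camera("top");w=viewer.read_camera("wrist")
s=sensors.sense();t=np.array(s["tcp_pos"]);y=2*np.arctan2(s["tcp_rot"][2],s["tcp_rot"][1]);y=(y+1.57)%np.pi-1.57
print(t,y)
W=lambda p:np.array(p,float)/.625-[640,0]
for n,p in [("w",ray(w,W([(599,68),(553,22),(645,25),(583,80),(613,80)]),.116)),("t",ray(c,np.array([(208,199)])/800*240*1.0+[290,215],.116))]:
    d=p[:,:2]-t[:2];k,q=np.cos(y),np.sin(y)
    print(n,p.round(4).tolist(),(d@np.array([[k,-q],[q,k]])*1000).round(1).tolist())
```

```text
[ 0.4537459  -0.24376239  0.09990768] 0.8044902832019638
w [[0.5186, -0.1772, 0.116], [0.5169, -0.1385, 0.116], [0.5562, -0.1787, 0.116], [0.506, -0.1752, 0.116], [0.52, -0.1888, 0.116]] [[92.9, -0.5], [119.6, 27.5], [117.9, -28.7], [85.6, 9.9], [85.6, -9.6]]
t [[0.5174, -0.1766, 0.116]] [[92.5, 0.7]]
```

{"op": "play_rows", "data": {"deltas": [[0,0,-0.54,0,0,0],[0,0,-0.54,0,0,0],[0.1,0.33,0,0,0,0],[0.1,0.34,0,0,0,0],[0.1,0,0,0,0,0],[0.1,0,0,0,0,0],[0.1,0,0,0,0,0]]}}

```text
t: 10.22
tcp_pos: [0.4839, -0.2044, 0.0352]
tcp_rot: [0.0, 0.92, 0.391, -0.0]
contact_force: [-1.4, -1.6, -0.8]
width: 0.247
```

{"op": "play_rows", "data": {"deltas": [[0.06,0,0,0,0,0],[0.06,0,0,0,0,0],[0.06,0,0,0,0,0],[0.05,0,0,0,0,0]]}}

```text
t: 10.72
tcp_pos: [0.497, -0.2033, 0.0349]
tcp_rot: [-0.0, 0.92, 0.392, -0.001]
contact_force: [-8.9, -1.8, 0.5]
width: 0.252
```

Run:
```python
from h import *
c=viewer.read_camera("top");w=viewer.read_camera("wrist")
a=cv2.resize(c["frame"][215:305,290:410],None,fx=4,fy=4,interpolation=cv2.INTER_CUBIC)
b=cv2.resize(w["frame"],(480,360))
o=cv2.resize(np.hstack([a,b]),(800,300))
cv2.imwrite("pics/t3.png",(255*(o/255.)**.6).astype(np.uint8))
s=sensors.sense();print(s["tcp_pos"],s["contact_force"],s["t"])
```

```text
[ 0.49663477 -0.20302899  0.0346753 ] [-5.54027162 -0.30820623  1.49139959] 10.825
```

View pics/t3.png

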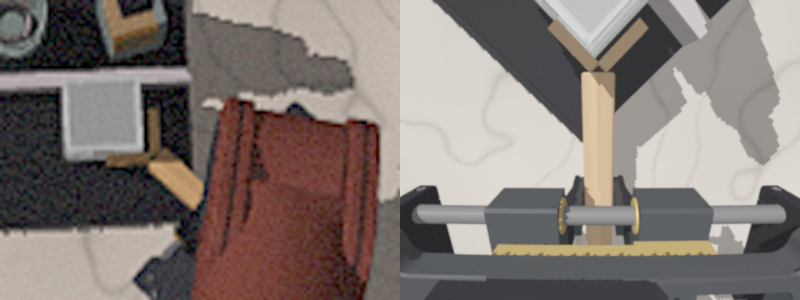

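The top view shows the unit's back edge on the rail. The wrist view shows the left prong flush on the front face and about 5 mm between the right prong and the -y face, with roughly 6–9 N pressing on the rail. Next is the feed.

{"op": "play_rows", "data": {"deltas": [[0,0.07,0,0,0,0],[0,0.07,0,0,0,0],[-0.002,0.1,0,0,0,0],[-0.002,0.1,0,0,0,0]]}}

```text
t: 11.32
tcp_pos: [0.4954, -0.1847, 0.0347]
tcp_rot: [0.0, 0.92, 0.391, -0.002]
contact_force: [-7.2, -6.2, -0.0]
width: 0.247
```

{"op": "play_rows", "data": {"deltas": [[-0.003,0.15,0,0,0,0],[-0.003,0.15,0,0,0,0],[-0.003,0.15,0,0,0,0],[-0.003,0.15,0,0,0,0]]}}

```text
t: 11.82
tcp_pos: [0.4947, -0.1485, 0.0346]
tcp_rot: [0.0, 0.92, 0.391, -0.002]
contact_force: [-7.1, -6.9, 0.3]
width: 0.249
```

{"op": "play_rows", "data": {"deltas": [[-0.004,0.2,0,0,0,0],[-0.004,0.2,0,0,0,0],[-0.004,0.2,0,0,0,0],[-0.004,0.2,0,0,0,0],[-0.004,0.2,0,0,0,0]]}}

```text
t: 12.45
tcp_pos: [0.4936, -0.0883, 0.0346]
tcp_rot: [0.0, 0.92, 0.391, -0.002]
contact_force: [-6.7, -6.9, 0.1]
width: 0.248
```

{"op": "play_rows", "data": {"deltas": [[-0.004,0.2,0,0,0,0],[-0.004,0.2,0,0,0,0],[-0.004,0.2,0,0,0,0],[-0.004,0.2,0,0,0,0],[-0.004,0.2,0,0,0,0]]}}

```text
t: 13.08
tcp_pos: [0.4925, -0.0282, 0.0346]
tcp_rot: [0.0, 0.92, 0.391, -0.002]
contact_force: [-6.9, -6.9, 2.2]
width: 0.25
```

{"op": "play_rows", "data": {"deltas": [[-0.004,0.2,0,0,0,0],[-0.004,0.2,0,0,0,0],[-0.004,0.2,0,0,0,0],[-0.004,0.2,0,0,0,0],[-0.004,0.2,0,0,0,0],[-0.004,0.2,0,0,0,0]]}}

```text
t: 13.82
tcp_pos: [0.4911, 0.0437, 0.0345]
tcp_rot: [0.0, 0.92, 0.391, -0.002]
contact_force: [-7.5, -6.6, 0.5]
width: 0.251
```

{"op": "play_rows", "data": {"deltas": [[-0.001,0.06,0,0,0,0],[-0.001,0.06,0,0,0,0],[-0.001,0.06,0,0,0,0]]}}

```text
t: 14.2
tcp_pos: [0.4908, 0.0543, 0.0344]
tcp_rot: [0.0, 0.92, 0.391, -0.002]
contact_force: [-6.0, -7.1, 1.5]
width: 0.25
```

{"op": "play_rows", "data": {"deltas": [[-0.001,0.05,0,0,0,0],[-0.001,0.04,0,0,0,0]]}}

```text
t: 14.45
tcp_pos: [0.4908, 0.0597, 0.0345]
tcp_rot: [0.0, 0.92, 0.391, -0.002]
contact_force: [-6.5, -7.0, 1.3]
width: 0.251
```

{"op": "play_rows", "data": {"deltas": [[0,0.04,0,0,0,0],[0,0.04,0,0,0,0]]}}

```text
t: 14.7
tcp_pos: [0.4906, 0.0643, 0.0344]
tcp_rot: [0.0, 0.92, 0.391, -0.002]
contact_force: [-7.5, -7.8, 1.0]
width: 0.247
```

{"op": "play_rows", "data": {"deltas": [[0,0.03,0,0,0,0],[0,0.03,0,0,0,0]]}}

```text
t: 14.95
tcp_pos: [0.4904, 0.067, 0.0343]
tcp_rot: [0.001, 0.92, 0.391, -0.003]
contact_force: [-7.1, -13.9, 2.3]
width: 0.249
```

{"op": "play_rows", "data": {"deltas": [[0,0.02,0,0,0,0],[0,0,0,0,0,0]]}}

```text
t: 15.2
tcp_pos: [0.4902, 0.0671, 0.0341]
tcp_rot: [0.001, 0.921, 0.391, -0.003]
contact_force: [-8.1, -13.8, 2.3]
width: 0.249
```

Run:
```python
from h import *
c=viewer.read_camera("top");w=viewer.read_camera("wrist")
a=cv2.resize(c["frame"][205:295,205:325],None,fx=4,fy=4,interpolation=cv2.INTER_CUBIC)
b=cv2.resize(w["frame"],(480,360))
o=cv2.resize(np.hstack([a,b]),(800,300))
cv2.imwrite("pics/t4.png",(255*(o/255.)**.6).astype(np.uint8))
s=sensors.sense();print(s["tcp_pos"],s["contact_force"],s["t"])
```

```text
[0.49022554 0.06711339 0.0341547 ] [ -8.42773428 -13.53437001   2.66447832] 15.3
```

View pics/t4.png

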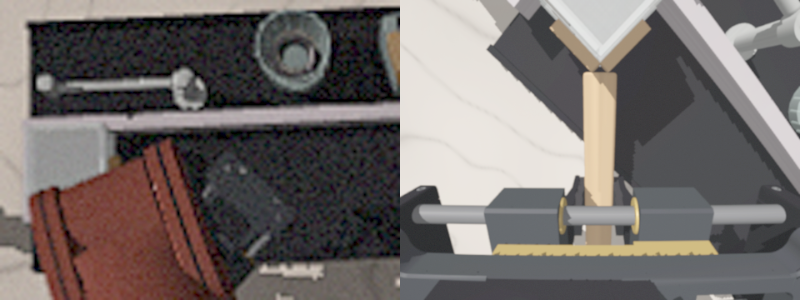

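{"op": "play_rows", "data": {"deltas": [[-0.1,-0.1,0,0,0,0],[-0.2,-0.2,0,0,0,0],[-0.35,-0.35,0,0,0,0],[0,0,0.75,0,0,0],[0,0,0.75,0,0,0],[0,-0.85,0,0,0,0],[0,-0.85,0,0,0,0],[0,-0.85,0,0,0,0],[0.05,-0.85,0,0,0,0],[0.05,-0.85,0,0,0,0]]}}

```text
t: 16.55
tcp_pos: [0.4591, -0.2247, 0.1256]
tcp_rot: [0.0, 0.92, 0.392, 0.001]
contact_force: [1.4, 0.6, -0.9]
width: 0.25
```

{"op": "play_rows", "data": {"deltas": [[0.05,-0.85,0,0,0,0],[0,-0.85,0,0,0,0],[0,0,-0.7,0,0,0],[0,0,-0.7,0,0,0],[0,0,-0.4,0,0,0],[0,0,-0.1,0,0,0],[0,0,0,0,0,0]]}}

```text
t: 17.42
tcp_pos: [0.4626, -0.3252, 0.0118]
tcp_rot: [0.0, 0.92, 0.392, 0.0]
contact_force: [0.4, 0.4, -0.2]
width: 0.254
```

{"op": "play_rows", "data": {"deltas": [[0,0,-0.08,0,0,0],[0,0,-0.04,0,0,0],[0,0,-0.01,0,0,0]]}}

```text
t: 17.8
tcp_pos: [0.4629, -0.3253, 0.0047]
tcp_rot: [0.0, 0.92, 0.392, 0.0]
contact_force: [-5.0, 2.9, 15.2]
width: 0.253
```

Run:
```python
from h import *
c=viewer.read_camera("top")
a=cv2.resize(c["frame"][195:335,205:435],None,fx=3.4,fy=3.4,interpolation=cv2.INTER_CUBIC)
cv2.imwrite("pics/t5.png",(255*(a/255.)**.55).astype(np.uint8))
s=sensors.sense();print(s["tcp_pos"],s["contact_force"],s["t"])
```

```text
[ 0.46293942 -0.32534384  0.00473814] [-3.32609968  1.86592038  9.45992934] 17.85
```

View pics/t5.png

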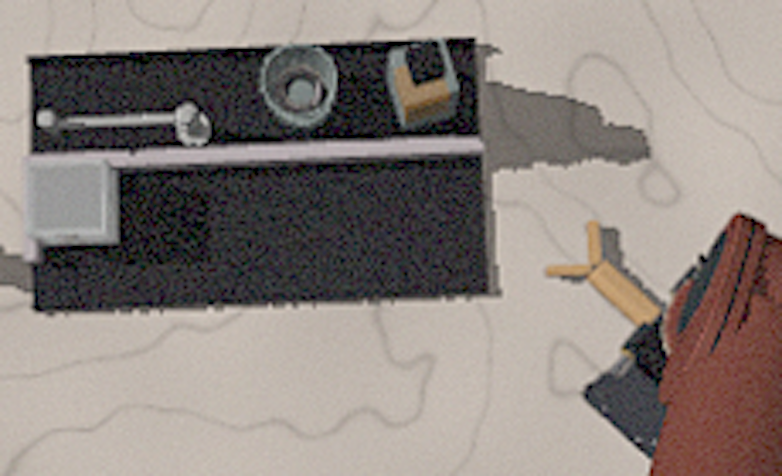

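The stick is on the marble clear of the tray, with prongs at (595,230) and (550,270). The unit sits in the corner at (70,200). I'll release the stick and back off.

{"op": "play_rows", "data": {"deltas": [[0,0,0,0,0,0],[0,0,0,0,0,0],[0,0,0,0,0,0],[0,0,0.4,0,0,0],[0,0,0.9,0,0,0],[0,0,0.9,0,0,0],[-0.2,-0.9,0.4,0,0,0],[-0.2,-0.9,0,0,0,0],[-0.2,-0.9,0,0,0,0],[0,0,0,0,0,0]], "gripper": 0.5}}

```text
t: 19.1
tcp_pos: [0.4229, -0.492, 0.1586]
tcp_rot: [0.0, 0.921, 0.389, -0.001]
contact_force: [0.1, 1.0, -1.5]
width: 0.749
```

Run:
```python
from h import *
c=viewer.read_camera("top");d=viewer.read_camera("scene")
a=cv2.resize(c["frame"][195:335,205:435],None,fx=3.4,fy=3.4,interpolation=cv2.INTER_CUBIC)
b=cv2.resize(d["frame"][150:280,190:490],(782,339),interpolation=cv2.INTER_CUBIC)
o=cv2.resize(np.vstack([a,b]),None,fx=.73,fy=.73)
cv2.imwrite("pics/t6.png",(255*(o/255.)**.55).astype(np.uint8))
s=sensors.sense();print(s["tcp_pos"],s["contact_force"],s["t"])
```

```text
[ 0.42619017 -0.48708351  0.15875951] [ 0.25267291 -0.00057491  0.11235464] 19.2
```

View pics/t6.png

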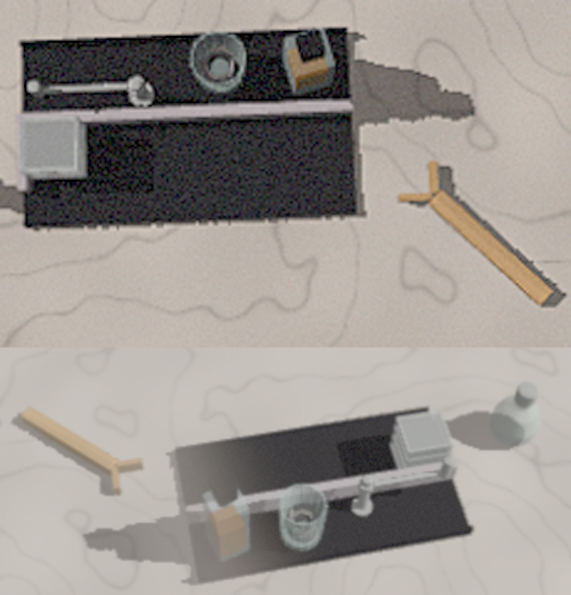

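Run:
```python
from h import *
c=viewer.read_camera("top")
T=np.array([.6214,.0285]);k,s=np.cos(.0203),np.sin(.0203);R=np.array([[k,-s],[s,k]])
X=[[*(T+R@np.array(p)/1000),.08] for p in [(0,170),(0,106),(-60,106),(-60,170)]]
p=(proj(c,X)-[205,225]+.5)*12-.5
a=cv2.resize(c["frame"][225:275,205:255],None,fx=12,fy=12,interpolation=cv2.INTER_CUBIC)
a=(255*(a/255.)**.55).astype(np.uint8)
cv2.polylines(a,[p.round().astype(int)],True,(0,0,255),1)
cv2.imwrite("pics/t7.png",a)
```

```text
(no output)
```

View pics/t7.png

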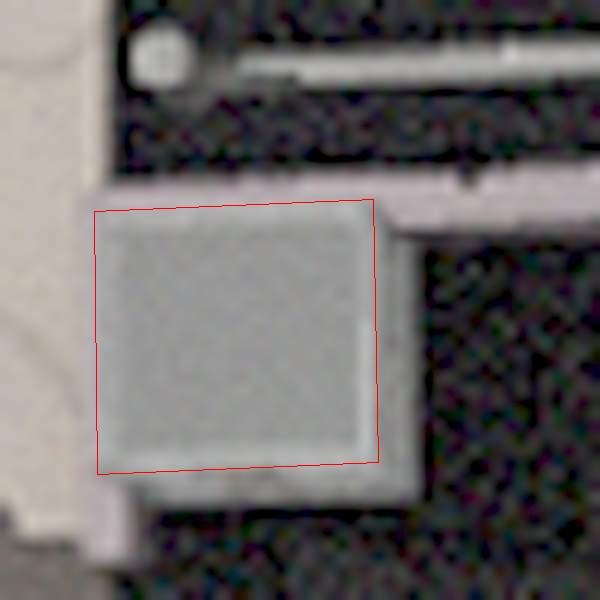

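The unit's top face lines up with the predicted home outline, at corners (95,211), (374,199), (378,462) and (98,474). I'm handing the job in.

```bash
python3 -c "
from rig import job;print(job.job_done())"
```

```text
the job is handed in; nothing more can be done
None
```

The job is done and handed in at about 19 s of the 72 s allowed; the hand-in gives no verdict.

- **Jewellery arm:** I folded it back until it met its stop, at about 9 N. The last picture shows it parallel to the rail and behind it.
- **Drawer unit:** With the wooden stick's notch, I pressed it square against the rail where it stood. I then fed it along with a steady pressure of about 7 N until it stalled at the end stop at about 14 N. In the last picture it matches the predicted home outline to about a millimetre. The gripper was only ever brought near the unit by way of the stick.
- **Stick:** It lies flat on the marble beyond the tray's -y end, released, with the gripper well clear.
- **Bystanders:** In the before and after pictures, the bottle and tumbler show no movement. The flask was never approached and still stands, but I did not measure its position again.

One measurement disagreed slightly: when pressed to the rail, the notch sat about 3–4 mm short of where I had computed it. That is about the size of the calibration and measuring error. The force readings and pictures showed the unit seated. No check failed.

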